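Move the drawer divider up behind the spice jars

ROBOT

A 6-joint arm with a two-finger parallel gripper is mounted at the origin on the work surface. World frame = base frame: x ahead of the robot, y to its left, z up, the work surface at z = 0. Lengths are in m, angles in rad, forces in N, time in s.
With the tool pointing down it reaches from about 0.4 to 0.925 m from the base axis. Payload 3.4 kg.
Tool frame: the origin (TCP) lies at the centre of the arm's flange, where the gripper is bolted on; the fingertips stand 173 mm ahead of it and the grasp point (between the pads) lies 155 mm ahead of it; z points along the fingers, y is the line along which they close (so a half turn about z gives the same grasp; the last joint's range is limited). The gripper opens to 85 mm and grips with 20 to 120 N. Pads are 22 mm wide; open, the fingers measure 114 mm over their backs; the gripper's body (76 mm by 85 mm) begins 54 mm behind the grasp point. The pads swing forward as they close: fully open they stand 13 mm farther back than shut.
Start: joints at [-1.383, 0.307, 1.506, -0, 1.328, -0.073], TCP at [0.149, -0.555, 0.405] pointing down, gripper open.
Joint ranges: [-3.12, 3.12], [-1.05, 2.28], [0.14, 2.33], [-1.42, 4.57], [0.1, 2.73], [-2.68, 2.68]. Speed limits (rad/s): [2.57, 2.57, 3.14, 3.14, 3.14, 3.14].

INTERFACE

Orientations are given as a unit quaternion [w, x, y, z].
In Python, from workcell import ctrl, optics gives the robot as it stands.
- The arm moves only by the tool drive_tool, never from a script. Its argument "deltas" is a list of rows, each an object with "translation": the shift along the tool's x, y, z in cm, a list of three; "twist": the turn, a rotation vector about the tool's x, y, z in degrees, a list of three; "grip": the closure, from -1 (fully open) to 1 (shut). In form: [{"translation": [tx, ty, tz], "twist": [ax, ay, az], "grip": grip}, ...]. A call has 1 to 10 rows; each row is the pose to reach, as a shift and turn from the pose commanded when the call began, along the tool's axes at that moment; what a row does not reach only later rows make up. A row lasts 1/10 s, in which the tool goes at most 50 mm and 8.59 degrees, less where a joint would pass 70% of its speed; a pose out of reach is approached as far as the arm can. A call with a gripper value outside its range is refused whole. The fingers move at their own pace and stop on an object; "grip_force" is the grip in N (left out, the last holds). Time passes only in rows, so rows that repeat a pose let the fingers close. It gives the time, the measured TCP pose, the force, the opening and the grip force at its end, in the units of the state.
- ctrl.observe(): the state, without advancing time (a new reading comes with each control period).
- optics.get_image(name): name is "side" or "top" or "wrist"; returns a dict with "frame" (480x640x3 uint8, red, green, blue), "vfov" (degrees; the focal length in pixels is half the picture's height over the tangent of half this angle, whatever the lens; pixels are square), "cx", "cy" (the principal point, pixels), "view" (4x4, takes a point from world to camera coordinates). Camera axes: x right, y up, looking along -z (the intrinsics and any distortion apply to the point x, -y, -z); pixel columns grow to the right and rows downward; lengths in m; the calibration is good to about 2 mm. A picture is of the moment at which its call begins. There is no depth.
- ctrl.job_done(): hands the job in; it is judged then, once.
The state is a dict: "time_s": time; "joint_pos": joint angles; "qd": joint speeds; "tau": joint torques, N m; "position": TCP position; "orientation": TCP orientation; "wrist_force": force on the tool from outside, world axes, zero at the start; "wrist_torque": the same for the moment, N m; "finger_gap": finger opening in m; "finger_force": force on a finger pad.
Only numpy, scipy, OpenCV 4.12 (cv2) and the standard library are available. Lean on these libraries where they do the work, as an engineer would, in place of code of your own. Each camera call takes 0.05 s, during which the arm holds its last target. There are 200 camera calls.

TASK

The two little jars at the front of the pine box's open drawer have too much room and slide about. Slide the thin plywood divider straight up out of the back grooves, set it down into the front grooves, just behind the jars, until it rests on the drawer floor (lower it, do not let it drop), then gently push the drawer fully shut. Leave the two jars standing in front of the divider and do not disturb the other things on the shelf.

Things in the scene. Friction and masses are not known exactly. Their poses are not given: they have to be found in the camera images.
- pine_box: Low brown-oiled pine box with one drawer, fixed to the shelf: 250 deep, 252 wide, 118 high. Origin on the shelf at the middle of its front face; x points into the box (away from the drawer's front board), y to the left seen from the robot, z up. The drawer slides out along -x.
- drawer (a joint): How far the drawer is pulled out, in m: 0 shut (front board against the box), stop at 0.215. Starts at 0.200. Runs level with light friction (about 2 N to push slowly) and stays where it is left.
- back_grooves (a point): Point on the drawer's inner floor (22 mm above the shelf), mid-width, in the rearmost of three groove pairs, where the divider starts; moves with the drawer, axes as pine_box. Drawer inside 200 wide, 224 long, side walls 64 high. Grooves 35 mm apart run up the side walls, each 12 wide between two pale plywood battens 8 wide, 7 deep, 61 high, with rounded tops.
- front_grooves (a point): The same point in the foremost pair of grooves, 70 mm nearer the drawer's front board (72 mm behind its inner side). The divider goes here.
- drawer_front (a point): Middle of the outer face of the drawer's front board, 52 mm above the shelf; moves with the drawer, axes as pine_box. The front board is 16 mm thick, 252 wide, from 8 to 106 mm above the shelf; in its middle an 82 mm wide finger scoop cuts the top edge down to 86 mm. A push here along +x shuts the drawer.
- divider: Thin upright pale birch plywood panel, 8 thick (x) by 194 long (y) by 74 high (z), about 80 g. Origin at the middle of its lower edge. In the grooves it has 2 mm play each way in x and 3 mm in y; its top edge, 96 mm above the shelf when it rests on the drawer floor, stands 10 mm above the side walls and is its only free edge; it clears the box's ceiling by 10 mm when the drawer shuts.
- jar_left: Low glass spice jar with a steel screw lid, 50 diameter, 42 high, about 90 g, standing loose on the drawer floor right behind the front board, left half. Origin: centre of its underside.
- jar_right: Same kind of jar in the right half of the drawer.
- carousel: White plastic spice carousel with small jars, 176 diameter, 171 high, 1 kg, loose. Origin: centre of its underside. Stands on the other side of the middle from the pine box. To be left alone.
- strainer: Stainless steel strainer lying mouth down: bowl 122 diameter, 55 high, flat handle to 190 mm along its +x. Origin: shelf level under the bowl's centre. To be left alone.
- funnel: Green silicone funnel standing mouth down, 112 diameter, 105 high. Origin: centre of its underside. To be left alone.
- tall_jar: Empty glass jar with a screw lid, 82 diameter, 122 high. Origin: centre of its underside. To be left alone.

How it is judged:
By the outcome, as a careful person would: the job done as asked, in the order asked, and still so for the second after the job is handed in, with the robot touching nothing.
It also fails if it takes over 58 s, if anything falls off the work surface, if the arm or the gripper's body presses on something with over 40 N, if the wrist force passes 120 N, or if a joint passes its speed limit or range.

## Working session

There is one attempt and no reset: what is moved stays moved. The work goes in short steps, Python scripts to look and compute and a tool call to move; the robot and the scene stay as the last step left them, time stands still between calls to the robot, and variables do not carry over. Pictures are saved under pics/ and viewed, at most 10 in all, crops included, and the job is handed in when it is done.

Besides the shell and the picture viewer there is one more tool, called as a command line: name --argument value ..., lists and objects as JSON in quotes. drive_tool: Moves the arm, as the interface text tells. Its arguments: {"type":"object","properties":{"deltas":{"type":"array","items":{"type":"object","properties":{"translation":{"type":"array","items":{"type":"number"}},"twist":{"type":"array","items":{"type":"number"}},"grip":{"type":"number"}}}},"grip_force":{"type":"number"}},"required":["deltas"]}

```bash
mkdir -p pics; ls
python3 - <<'E'
from workcell import ctrl, optics
import cv2, json, numpy as np
s=ctrl.observe(); print({k:np.round(v,4).tolist() for k,v in s.items()})
for n in("top","side"):
    d=optics.get_image(n); cv2.imwrite(f"pics/{n}0.png",d["frame"][:,:,::-1])
    print(n,{k:(np.round(v,4).tolist() if k!="frame" else v.shape) for k,v in d.items()})
E
```

```text
pics
{'time_s': 0.0, 'joint_pos': [-1.3825, 0.3076, 1.5077, 0.0, 1.3284, -0.0735], 'qd': [0.0011, 0.0, 0.0004, 0.0, -0.0011, 0.001], 'tau': [0.0041, -45.7548, -25.1915, 0.0005, 0.0132, 0.0], 'position': [0.1487, -0.5551, 0.4038], 'orientation': [-0.001, 0.9914, 0.1305, -0.0], 'wrist_force': [0.0792, -0.741, 0.8621], 'wrist_torque': [0.0128, -0.0189, 0.0242], 'finger_force': 0.0, 'finger_gap': 0.0852}
top {'frame': (480, 640, 3), 'vfov': 52.9051, 'cx': 317.4459, 'cy': 238.8153, 'view': [[0.0131, -0.9999, 0.0047, -0.0128], [0.9859, 0.0137, 0.1665, -0.5723], [-0.1666, 0.0024, 0.986, -1.1483], [0.0, 0.0, 0.0, 1.0]]}
side {'frame': (480, 640, 3), 'vfov': 45.1787, 'cx': 324.0117, 'cy': 232.265, 'view': [[-0.9411, -0.3381, -0.0, 0.5558], [0.2131, -0.5932, 0.7764, -0.1722], [-0.2625, 0.7306, 0.6303, -1.4595], [0.0, 0.0, 0.0, 1.0]]}
```

View pics/top0.png

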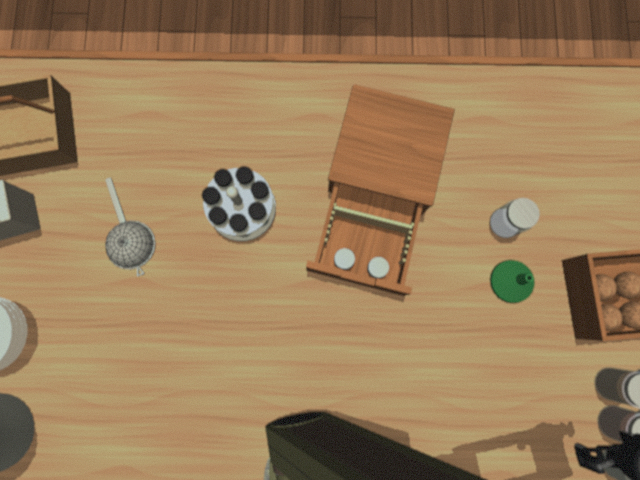

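View pics/side0.png

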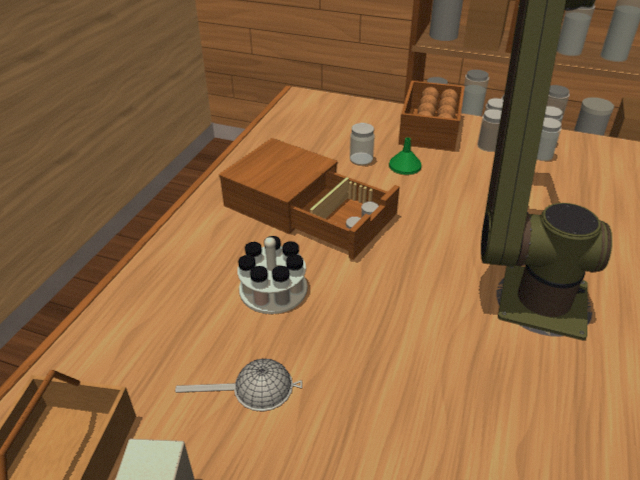

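The top view shows the pine box with top corners near (352,86), (454,108), (434,206). The divider's top edge runs (334,208)–(412,227), and the jars are at (344,258) and (378,267). The side view shows the same layout. I'll take a closer crop for the corners.

Run:
```python
import cv2
a=cv2.imread("pics/top0.png")[170:300,300:445]
cv2.imwrite("pics/crop0.png",cv2.resize(a,None,fx=4.5,fy=4.5,interpolation=cv2.INTER_CUBIC))
```

```text
(no output)
```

View pics/crop0.png

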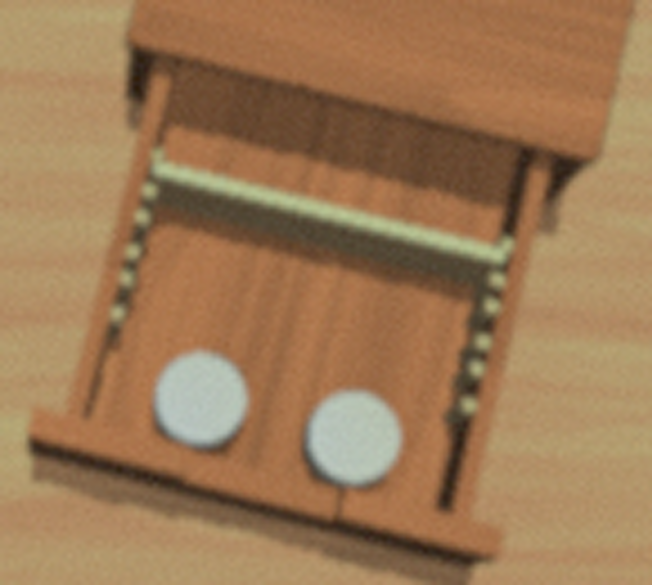

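The crop shows the divider's top edge running (157,168)–(500,255) in crop pixels, front board corners at (30,440) and (497,556), and box front corners at (130,42) and (590,160). Next I'll fit the pose.

```bash
cat > h.py <<'E'
import numpy as np, cv2
from scipy.optimize import least_squares
from scipy.spatial.transform import Rotation as R
from workcell import ctrl, optics
def proj(P,d):
    P=np.atleast_2d(P); V=d["view"]; c=P@V[:3,:3].T+V[:3,3]
    f=240/np.tan(np.radians(d["vfov"]/2))
    return np.c_[d["cx"]+f*c[:,0]/-c[:,2], d["cy"]-f*c[:,1]/-c[:,2]]
def b2w(p,B):
    p=np.atleast_2d(p); c,s=np.cos(B[2]),np.sin(B[2])
    return np.c_[B[0]+c*p[:,0]-s*p[:,1],B[1]+s*p[:,0]+c*p[:,1],B[3]*0+p[:,2] if len(B)>3 else p[:,2]]
E
python3 - <<'E'
from h import *
d=optics.get_image("top")
m=np.array([[0,.126,.118],[0,-.126,.118],[-.216,.126,.106],[-.216,-.126,.106],[-.2,.126,.106],[-.2,-.126,.106],[-.058,.097,.096],[-.058,-.097,.096],[.25,.126,.118],[.25,-.126,.118]])
c=np.array([[130,43],[590,160],[30,438],[496,556],[37,408],[500,525],[157,168],[502,255]])/4.5+[300-.39,170-.39]
px=np.r_[c,[[352,86],[454,108]]]
r=least_squares(lambda B:(proj(b2w(m,B),d)-px).ravel(),[.65,0,-.2],loss="soft_l1")
B=r.x; print("box",B,np.degrees(B[2])); print(np.round(r.fun.reshape(-1,2),1).tolist())
r2=least_squares(lambda B:(proj(b2w(m[6:8],B),d)-px[6:8]).ravel(),B); print("div only",r2.x)
for n,p in dict(div=[-.058,0,.096],back=[-.058,0,.022],front=[-.128,0,.022],dfront=[-.216,0,.052]).items(): print(n,b2w(p,B))
for q in([201,399],[353,438]):
    u=np.array(q)/4.5+[299.6,169.6]
    t=least_squares(lambda p:(proj(b2w([p[0],p[1],.064],B),d)-u).ravel(),[-.17,0]).x; print("jar box frame",t)
E
```

```text
box [ 0.67617868 -0.15062707 -0.23733892] -13.598518288143033
[[-0.5, -0.3], [0.6, -0.6], [-1.0, -0.1], [0.8, 0.6], [-0.8, -0.0], [1.4, 0.8], [-0.9, 0.0], [1.1, 0.4], [0.7, -1.8], [-1.3, 0.2]]
div only [ 0.67664663 -0.15057644 -0.23910237]
div [[ 0.61980458 -0.13699029  0.096     ]]
back [[ 0.61980458 -0.13699029  0.022     ]]
front [[ 0.55176689 -0.1205321   0.022     ]]
dfront [[ 0.46623379 -0.09984181  0.052     ]]
jar box frame [-0.16794212  0.04143806]
jar box frame [-0.16815061 -0.04295239]
```

drive_tool --deltas '[{"translation": [5, -2.5, 0], "twist": [0, 0, -5], "grip": 0}, {"translation": [10, -5, 0], "twist": [0, 0, -11], "grip": 0}, {"translation": [15, -7.5, 0], "twist": [0, 0, -17], "grip": 0}, {"translation": [20, -10, 0], "twist": [0, 0, -23], "grip": 0}, {"translation": [25, -12.5, 0], "twist": [0, 0, -28], "grip": 0}, {"translation": [30, -15, 0], "twist": [0, 0, -34], "grip": 0}, {"translation": [35, -17.5, 0], "twist": [0, 0, -40], "grip": 0}, {"translation": [40, -20, 0], "twist": [0, 0, -46], "grip": 0}, {"translation": [45, -22.5, 0], "twist": [0, 0, -52], "grip": 0}, {"translation": [49, -24.5, 0], "twist": [0, 0, -58], "grip": 0}]'

```text
time_s: 1.15
position: [0.5241, -0.2219, 0.4045]
orientation: [-0.0, 0.803, 0.597, -0.0]
wrist_force: [1.2, -0.5, -0.6]
finger_gap: 0.0427
finger_force: 0.0
```

```bash
cat >> h.py <<'E'
def need(x,y,z,yaw_y):  # tool-frame shift (cm) and twist about tool z (deg) to reach; yaw_y = world angle of tool y
    s=ctrl.observe(); q=np.array(s["orientation"]); Rm=R.from_quat(q[[1,2,3,0]]).as_matrix()
    T=np.c_[[np.sin(-yaw_y),np.cos(yaw_y),0],[np.cos(yaw_y),np.sin(yaw_y),0],[0,0,-1]]
    print("t",s["time_s"],"pos",np.round(s["position"],4),"gap",round(float(s["finger_gap"]),4),"F",np.round(s["wrist_force"],1),"q",np.round(s["joint_pos"],2))
    print("shift cm",np.round(100*Rm.T@(np.array([x,y,z])-s["position"]),2),"twist deg",np.round(R.from_matrix(Rm.T@T).as_rotvec(degrees=True),2))
E
python3 -c "
from h import *
need(.6198,-.137,.34,np.radians(-13.6))"
```

```text
t 1.15 pos [ 0.5241 -0.2219  0.4045] gap 0.0427 F [ 1.2 -0.5 -0.6] q [-0.47  0.3   1.52 -0.    1.32 -0.18]
shift cm [10.89  6.72  6.45] twist deg [-0.02  0.01 -3.14]
```

drive_tool --deltas '[{"translation": [4, 2.5, 2.5], "twist": [0, 0, -3.1], "grip": 0}, {"translation": [8, 5, 4], "twist": [0, 0, -3.1], "grip": 0}, {"translation": [10.9, 6.7, 6.4], "twist": [0, 0, -3.1], "grip": 0}, {"translation": [10.9, 6.7, 6.4], "twist": [0, 0, -3.1], "grip": 0}, {"translation": [10.9, 6.7, 6.4], "twist": [0, 0, -3.1], "grip": 0}]'

```text
time_s: 1.65
position: [0.6189, -0.1382, 0.3392]
orientation: [-0.001, 0.787, 0.617, -0.001]
wrist_force: [0.4, 0.1, -0.1]
finger_gap: 0.0429
finger_force: 0.0
```

```bash
python3 -c "
from h import *
need(.6198,-.137,.243,np.radians(-13.6))
d=optics.get_image('wrist'); f=d['frame'][:,:,::-1].copy()
B=[.6762,-.1506,-.2373]
ys=np.linspace(-.097,.097,9)
for x,c in((-.062,(255,0,0)),(-.054,(0,0,255))):
  for p in proj(b2w(np.c_[x+0*ys,ys,.096+0*ys],B),d): cv2.circle(f,tuple(int(v) for v in np.round(p)),1,c,-1)
cv2.imwrite('pics/w1.png',f)
"
```

```text
t 1.65 pos [ 0.6189 -0.1382  0.3392] gap 0.0429 F [ 0.4  0.1 -0.1] q [-0.29  0.44  1.46 -0.    1.24 -0.05]
shift cm [0.14 0.09 9.62] twist deg [-0.19  0.02 -0.18]
```

View pics/w1.png

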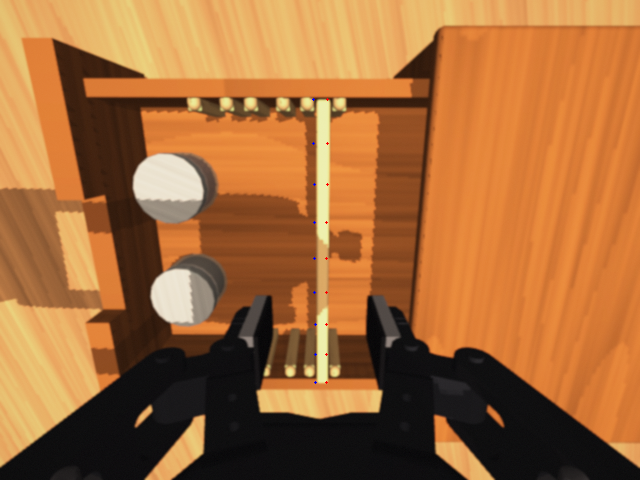

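The wrist view shows the divider at columns 317–329, rows 98–382. The model dots lie within about 2 px, and the fingers straddle the divider at columns 270 and 370. Descending.

drive_tool --deltas '[{"translation": [0.1, 0.2, 3], "twist": [-0.2, 0, -0.2], "grip": 0}, {"translation": [0.1, 0.2, 5], "twist": [-0.2, 0, -0.2], "grip": 0}, {"translation": [0.1, 0.2, 7], "twist": [-0.2, 0, -0.2], "grip": 0}, {"translation": [0.1, 0.2, 8.5], "twist": [-0.2, 0, -0.2], "grip": 0}, {"translation": [0.1, 0.2, 9.2], "twist": [-0.2, 0, -0.2], "grip": 0}, {"translation": [0.1, 0.2, 9.6], "twist": [-0.2, 0, -0.2], "grip": 0}, {"translation": [0.1, 0.2, 9.6], "twist": [-0.2, 0, -0.2], "grip": 0}, {"translation": [0.1, 0.2, 9.6], "twist": [-0.2, 0, -0.2], "grip": 0}]'

```text
time_s: 2.5
position: [0.6213, -0.139, 0.2458]
orientation: [0.002, 0.787, 0.618, 0.002]
wrist_force: [0.0, -0.8, 0.1]
finger_gap: 0.0427
finger_force: 0.0
```

drive_tool --deltas '[{"translation": [0, 0, 0], "twist": [0, 0, 0], "grip": 0.4}, {"translation": [0, 0, 0], "twist": [0, 0, 0], "grip": 0.6}, {"translation": [0, 0, 0], "twist": [0, 0, 0], "grip": 0.7}, {"translation": [0, 0, 0], "twist": [0, 0, 0], "grip": 0.8}, {"translation": [0, 0, 0], "twist": [0, 0, 0], "grip": 0.9}, {"translation": [0, 0, 0], "twist": [0, 0, 0], "grip": 1}, {"translation": [0, 0, 0], "twist": [0, 0, 0], "grip": 1}, {"translation": [0, 0, 0], "twist": [0, 0, 0], "grip": 1}]' --grip_force 25

```text
time_s: 3.3
position: [0.6211, -0.1385, 0.245]
orientation: [0.001, 0.786, 0.618, 0.001]
wrist_force: [-0.1, 0.1, 2.8]
finger_gap: 0.0074
finger_force: 26.5
```

```bash
python3 -c "
from h import *
need(.6208,-.1370,.325,np.radians(-13.6))
d=optics.get_image('wrist'); cv2.imwrite('pics/w2.png',d['frame'][:,:,::-1])
"
```

```text
t 3.3 pos [ 0.6211 -0.1385  0.245 ] gap 0.0074 F [-0.1  0.1  2.8] q [-0.29  0.54  1.57  0.    1.04 -0.05]
shift cm [ 0.14 -0.03 -8.01] twist deg [ 0.22 -0.01 -0.1 ]
```

View pics/w2.png

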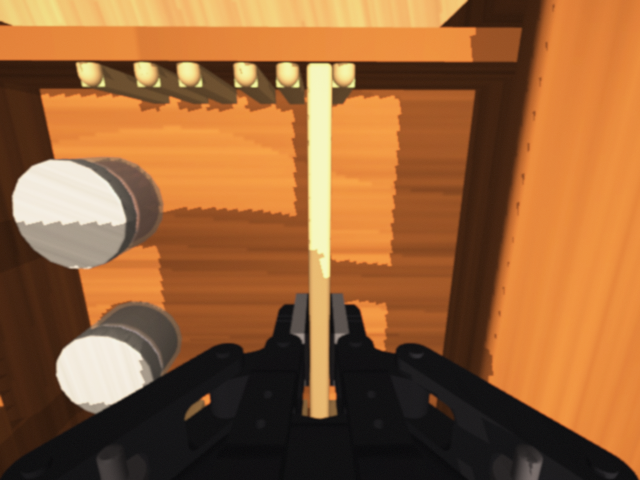

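The wrist view shows the divider held at column 319. The back battens are at columns 288 and 344 and the front pair at 91 and 147, so 70 mm is about 197 px. The divider sits about 1 mm behind its groove centre. Lifting straight up.

drive_tool --deltas '[{"translation": [0, 0, -0.3], "twist": [0, 0, 0], "grip": 1}, {"translation": [0, 0, -0.9], "twist": [0, 0, 0], "grip": 1}, {"translation": [0, 0, -1.7], "twist": [0, 0, 0], "grip": 1}, {"translation": [0, 0, -2.6], "twist": [0, 0, 0], "grip": 1}, {"translation": [0, 0, -3.5], "twist": [0, 0, 0], "grip": 1}, {"translation": [0, 0, -4.5], "twist": [0, 0, 0], "grip": 1}, {"translation": [0, 0, -5.5], "twist": [0, 0, 0], "grip": 1}, {"translation": [0, 0, -6.5], "twist": [0, 0, 0], "grip": 1}, {"translation": [0, 0, -7.4], "twist": [0, 0, 0], "grip": 1}, {"translation": [0, 0, -8], "twist": [0, 0, 0], "grip": 1}]'

```text
time_s: 4.35
position: [0.621, -0.1385, 0.326]
orientation: [0.002, 0.786, 0.618, 0.001]
wrist_force: [0.6, 0.1, -0.6]
finger_gap: 0.0075
finger_force: 26.0
```

drive_tool --deltas '[{"translation": [0, -0.5, 0], "twist": [0, 0, 0], "grip": 1}, {"translation": [0, -1.5, 0], "twist": [0, 0, 0], "grip": 1}, {"translation": [0, -2.5, 0], "twist": [0, 0, 0], "grip": 1}, {"translation": [0, -3.7, 0], "twist": [0, 0, 0], "grip": 1}, {"translation": [0, -5, 0], "twist": [0, 0, 0], "grip": 1}, {"translation": [0, -6, 0], "twist": [0, 0, 0], "grip": 1}, {"translation": [0, -6.8, 0], "twist": [0, 0, 0], "grip": 1}, {"translation": [0, -7.1, 0], "twist": [0, 0, 0], "grip": 1}, {"translation": [0, -7.1, 0], "twist": [0, 0, 0], "grip": 1}, {"translation": [0, -7.1, 0], "twist": [0, 0, 0], "grip": 1}]'

```text
time_s: 5.35
position: [0.5522, -0.1218, 0.3247]
orientation: [0.002, 0.786, 0.618, 0.001]
wrist_force: [0.2, -0.4, -1.0]
finger_gap: 0.0076
finger_force: 26.0
```

```bash
python3 -c "
from h import *
t=b2w([[-.128,0,0]],[.6762,-.1506,-.2373])[0]; print(t)
need(t[0],t[1],.245,np.radians(-13.6))
d=optics.get_image('wrist'); cv2.imwrite('pics/w3.png',d['frame'][:,:,::-1])
"
```

```text
[ 0.55178704 -0.12050987  0.        ]
t 5.35 pos [ 0.5522 -0.1218  0.3247] gap 0.0076 F [ 0.2 -0.4 -1. ] q [-0.29  0.36  1.64  0.    1.13 -0.05]
shift cm [ 0.12 -0.11  7.96] twist deg [ 0.26  0.   -0.1 ]
```

View pics/w3.png

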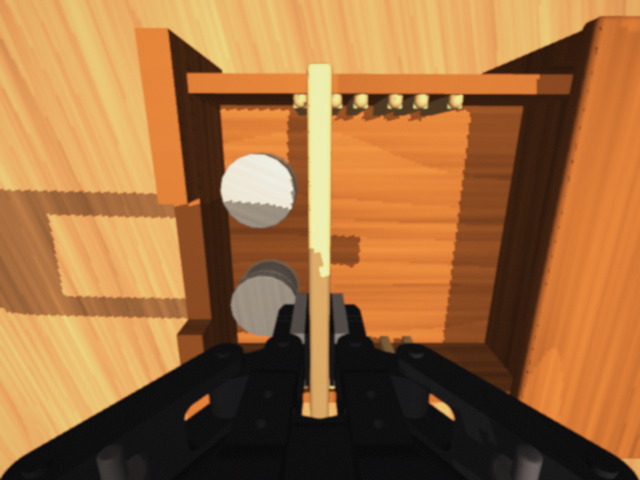

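The wrist view shows the divider at column 319.5, with its far end at row 65. The front battens are at columns 299 and 336, row 101. I'll check the alignment through the calibration.

```bash
python3 -c "
from h import *
d=optics.get_image('wrist'); B=[.6762,-.1506,-.2373]
print(d['cx'],d['cy'])
def back(u,z): return least_squares(lambda p:(proj(b2w([p[0],p[1],z],B),d)-u).ravel(),[-.128,.09]).x*1000
g=cv2.cvtColor(d['frame'],cv2.COLOR_RGB2GRAY)
print(g[80,300:345].tolist()); 
for n,u,z in(('div far',(319.3,66),.176),('div near',(319.3,414),.176),('bat',(299.5,101),.083),('bat2',(336,101),.083),('mid',(361,101),.083),('mid2',(396,101),.083),('back',(422,101),.083),('back2',(456,101),.083)): print(n,np.round(back(u,z),1))
"
```

```text
319.068190659761 247.37129296903277
[156, 155, 154, 155, 155, 152, 153, 171, 199, 217, 225, 230, 230, 231, 231, 231, 231, 231, 231, 231, 231, 230, 231, 230, 231, 231, 231, 230, 229, 225, 214, 187, 158, 153, 155, 154, 152, 150, 145, 143, 140, 140, 139, 140, 141]
div far [-125.5   96. ]
div near [-125.7  -37.6]
bat [-136.5   96. ]
bat2 [-115.6   95.9]
mid [-101.2   95.9]
mid2 [-81.2  95.9]
back [-66.3  95.9]
back2 [-46.8  95.9]
```

drive_tool --deltas '[{"translation": [0, 0, 0.3], "twist": [0.2, 0, 0], "grip": 1}, {"translation": [0, 0, 0.8], "twist": [0.2, 0, 0], "grip": 1}, {"translation": [0, 0, 1.3], "twist": [0.2, 0, 0], "grip": 1}, {"translation": [0, 0, 1.7], "twist": [0.2, 0, 0], "grip": 1}, {"translation": [0, 0, 2], "twist": [0.2, 0, 0], "grip": 1}, {"translation": [0, 0, 2.3], "twist": [0.2, 0, 0], "grip": 1}, {"translation": [0, 0, 2.6], "twist": [0.2, 0, 0], "grip": 1}, {"translation": [0, 0, 2.8], "twist": [0.2, 0, 0], "grip": 1}, {"translation": [0, 0, 3], "twist": [0.2, 0, 0], "grip": 1}, {"translation": [0, 0, 3], "twist": [0.2, 0, 0], "grip": 1}]'

```text
time_s: 6.45
position: [0.5518, -0.1217, 0.2942]
orientation: [-0.0, 0.786, 0.618, -0.0]
wrist_force: [1.0, 0.4, -0.1]
finger_gap: 0.0073
finger_force: 26.0
```

```bash
python3 -c "
from h import *
need(.5518,-.1205,.245,np.radians(-13.6))
d=optics.get_image('wrist'); cv2.imwrite('pics/w4.png',d['frame'][:,:,::-1])
"
```

```text
t 6.45 pos [ 0.5518 -0.1217  0.2942] gap 0.0073 F [ 1.   0.4 -0.1] q [-0.29  0.4   1.67 -0.    1.07 -0.05]
shift cm [ 0.11 -0.02  4.92] twist deg [-0.02 -0.   -0.1 ]
```

View pics/w4.png

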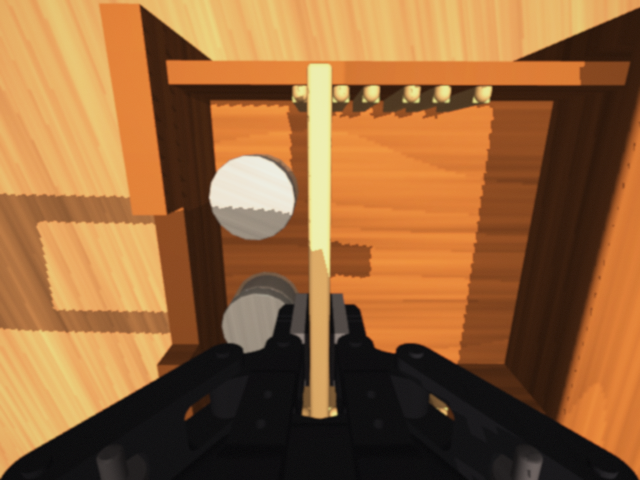

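The view shows the divider at column 319.3 between battens at 299 and 341, with no contact force, so it is in the groove tops. Lowering further.

drive_tool --deltas '[{"translation": [0, 0, 0.5], "twist": [0, 0, 0], "grip": 1}, {"translation": [0, 0, 1.1], "twist": [0, 0, 0], "grip": 1}, {"translation": [0, 0, 1.8], "twist": [0, 0, 0], "grip": 1}, {"translation": [0, 0, 2.5], "twist": [0, 0, 0], "grip": 1}, {"translation": [0, 0, 3.2], "twist": [0, 0, 0], "grip": 1}, {"translation": [0, 0, 3.8], "twist": [0, 0, 0], "grip": 1}, {"translation": [0, 0, 4.2], "twist": [0, 0, 0], "grip": 1}, {"translation": [0, 0, 4.5], "twist": [0, 0, 0], "grip": 1}, {"translation": [0, 0, 4.6], "twist": [0, 0, 0], "grip": 1}, {"translation": [0, 0, 4.7], "twist": [0, 0, 0], "grip": 1}]'

```text
time_s: 7.5
position: [0.552, -0.1217, 0.2475]
orientation: [0.0, 0.786, 0.618, 0.0]
wrist_force: [0.1, 0.1, -0.5]
finger_gap: 0.0075
finger_force: 26.0
```

drive_tool --deltas '[{"translation": [0, 0, 0.05], "twist": [0, 0, 0], "grip": 1}, {"translation": [0, 0, 0.1], "twist": [0, 0, 0], "grip": 1}, {"translation": [0, 0, 0.15], "twist": [0, 0, 0], "grip": 1}, {"translation": [0, 0, 0.2], "twist": [0, 0, 0], "grip": 1}, {"translation": [0, 0, 0.2], "twist": [0, 0, 0], "grip": 1}]'

```text
time_s: 8.0
position: [0.5519, -0.1217, 0.2455]
orientation: [-0.0, 0.786, 0.618, -0.0]
wrist_force: [0.5, 0.5, -0.6]
finger_gap: 0.0076
finger_force: 26.0
```

drive_tool --deltas '[{"translation": [0, 0, 0.03], "twist": [0, 0, 0], "grip": 1}, {"translation": [0, 0, 0.06], "twist": [0, 0, 0], "grip": 1}, {"translation": [0, 0, 0.06], "twist": [0, 0, 0], "grip": 1}]'

```text
time_s: 8.3
position: [0.5519, -0.1217, 0.2449]
orientation: [0.0, 0.786, 0.618, 0.0]
wrist_force: [-0.8, -0.2, -0.7]
finger_gap: 0.0077
finger_force: 26.1
```

drive_tool --deltas '[{"translation": [0, 0, 0.03], "twist": [0, 0, 0], "grip": 1}, {"translation": [0, 0, 0.05], "twist": [0, 0, 0], "grip": 1}, {"translation": [0, 0, 0.05], "twist": [0, 0, 0], "grip": 1}]'

```text
time_s: 8.6
position: [0.5519, -0.1217, 0.2449]
orientation: [0.0, 0.786, 0.618, 0.0]
wrist_force: [-1.9, 1.1, 4.7]
finger_gap: 0.0078
finger_force: 26.8
```

The wrist force shows the divider on the floor. Releasing and rising.

drive_tool --deltas '[{"translation": [0, 0, 0], "twist": [0, 0, 0], "grip": 0.75}, {"translation": [0, 0, 0], "twist": [0, 0, 0], "grip": 0.6}, {"translation": [0, 0, 0], "twist": [0, 0, 0], "grip": 0.5}, {"translation": [0, 0, 0], "twist": [0, 0, 0], "grip": 0.4}, {"translation": [0, 0, 0], "twist": [0, 0, 0], "grip": 0.4}, {"translation": [0, 0, -1], "twist": [0, 0, 0], "grip": 0.4}, {"translation": [0, 0, -3], "twist": [0, 0, 0], "grip": 0.4}, {"translation": [0, 0, -6], "twist": [0, 0, 0], "grip": 0.4}, {"translation": [0, 0, -9], "twist": [0, 0, 0], "grip": 0.4}, {"translation": [0, 0, -10], "twist": [0, 0, 0], "grip": 0.4}]'

```text
time_s: 9.6
position: [0.5529, -0.122, 0.3483]
orientation: [0.003, 0.786, 0.618, 0.002]
wrist_force: [0.0, -0.7, 1.1]
finger_gap: 0.0256
finger_force: 0.0
```

```bash
python3 -c "
from h import *
B=[.6762,-.1506,-.2373]
t=b2w([[-.28,0,0]],B)[0]; print(t, np.hypot(*t[:2]))
need(t[0],t[1],.32,np.radians(-13.6))
d=optics.get_image('wrist'); cv2.imwrite('pics/w5.png',d['frame'][:,:,::-1])
"
```

```text
[ 0.40404666 -0.08477784  0.        ] 0.4128449848815062
t 9.6 pos [ 0.5529 -0.122   0.3483] gap 0.0256 F [ 0.  -0.7  1.1] q [-0.29  0.34  1.61  0.    1.19 -0.05]
shift cm [  0.09 -15.36   2.73] twist deg [ 0.38  0.02 -0.1 ]
```

View pics/w5.png

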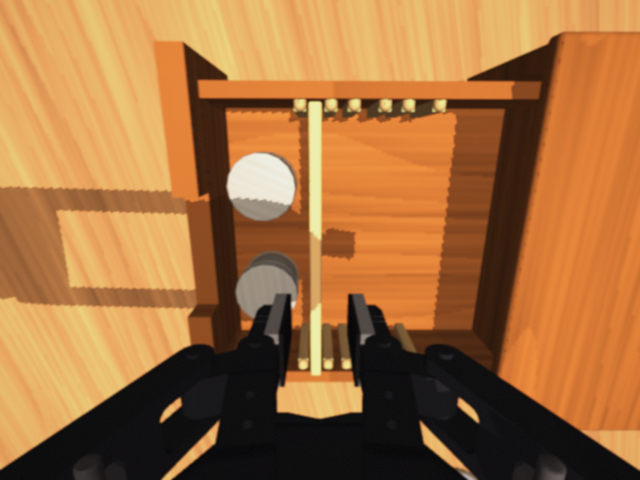

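The wrist view shows the divider seated between the front battens at both ends (columns 300/331 and 303/328), with the jars standing in front of it. I'll move ahead of the front board, close the gripper and turn it 90° so it stays narrow along the push.

drive_tool --deltas '[{"translation": [0, -1, 0], "twist": [0, 0, 8], "grip": 0.6}, {"translation": [0, -3, 0], "twist": [0, 0, 16], "grip": 0.8}, {"translation": [0, -5, 0], "twist": [0, 0, 24], "grip": 1}, {"translation": [0, -7, 0], "twist": [0, 0, 32], "grip": 1}, {"translation": [0, -9, 0], "twist": [0, 0, 40], "grip": 1}, {"translation": [0, -11, 0], "twist": [0, 0, 48], "grip": 1}, {"translation": [0, -12.5, 0], "twist": [0, 0, 56], "grip": 1}, {"translation": [0, -13.6, 0], "twist": [0, 0, 64], "grip": 1}, {"translation": [0, -13.6, 0], "twist": [0, 0, 72], "grip": 1}, {"translation": [0, -13.6, 0], "twist": [0, 0, 80], "grip": 1}]'

```text
time_s: 10.65
position: [0.4187, -0.0892, 0.3436]
orientation: [-0.0, 0.999, -0.035, -0.001]
wrist_force: [-0.1, 0.6, -0.5]
finger_gap: -0.0
finger_force: 0.0
```

drive_tool --deltas '[{"translation": [0, 0, 0], "twist": [0, 0, 8], "grip": 1}, {"translation": [0, 0, 0], "twist": [0, 0, 10], "grip": 1}, {"translation": [0, 0, 0], "twist": [0, 0, 10], "grip": 1}]'

```text
time_s: 10.95
position: [0.4192, -0.0893, 0.3436]
orientation: [-0.0, 0.993, -0.119, -0.001]
wrist_force: [0.0, -0.3, -0.4]
finger_gap: -0.0002
finger_force: 0.0
```

```bash
python3 -c "
from h import *
B=[.6762,-.1506,-.2373]
t=b2w([[-.26,0,0]],B)[0]
need(t[0],t[1],.235,np.radians(-13.6)-np.pi/2)
"
```

```text
t 10.95 pos [ 0.4192 -0.0893  0.3436] gap -0.0002 F [ 0.  -0.3 -0.4] q [-0.31  0.17  1.88 -0.    1.1   1.5 ]
shift cm [ 0.43 -0.09 10.86] twist deg [-0.01  0.1  -0.1 ]
```

drive_tool --deltas '[{"translation": [0, -0.1, 3], "twist": [0, 0, 0], "grip": 1}, {"translation": [0, -0.1, 6], "twist": [0, 0, 0], "grip": 1}, {"translation": [0, -0.1, 8.5], "twist": [0, 0, 0], "grip": 1}, {"translation": [0, -0.1, 10.3], "twist": [0, 0, 0], "grip": 1}, {"translation": [0, -0.1, 10.8], "twist": [0, 0, 0], "grip": 1}, {"translation": [1, -0.1, 10.8], "twist": [0, 0, 0], "grip": 1}, {"translation": [2, -0.1, 10.8], "twist": [0, 0, 0], "grip": 1}, {"translation": [2.5, -0.1, 10.8], "twist": [0, 0, 0], "grip": 1}, {"translation": [2.8, -0.1, 10.8], "twist": [0, 0, 0], "grip": 1}, {"translation": [3.1, -0.1, 10.8], "twist": [0, 0, 0], "grip": 1}]'

```text
time_s: 11.95
position: [0.4506, -0.096, 0.2369]
orientation: [0.0, 0.993, -0.119, 0.001]
wrist_force: [-0.2, -0.8, 0.0]
finger_gap: 0.0002
finger_force: 0.0
```

drive_tool --deltas '[{"translation": [0.3, 0, 0], "twist": [0, 0, 0], "grip": 1}, {"translation": [0.6, 0, 0], "twist": [0, 0, 0], "grip": 1}, {"translation": [0.9, 0, 0], "twist": [0, 0, 0], "grip": 1}, {"translation": [1.2, 0, 0], "twist": [0, 0, 0], "grip": 1}, {"translation": [1.5, 0, 0], "twist": [0, 0, 0], "grip": 1}, {"translation": [1.8, 0, 0], "twist": [0, 0, 0], "grip": 1}, {"translation": [2.1, 0, 0], "twist": [0, 0, 0], "grip": 1}, {"translation": [2.4, 0, 0], "twist": [0, 0, 0], "grip": 1}, {"translation": [2.7, 0, 0], "twist": [0, 0, 0], "grip": 1}, {"translation": [3, 0, 0], "twist": [0, 0, 0], "grip": 1}]'

```text
time_s: 12.95
position: [0.4794, -0.103, 0.2363]
orientation: [-0.0, 0.993, -0.119, -0.0]
wrist_force: [-1.1, -0.1, -0.1]
finger_gap: 0.0001
finger_force: 0.8
```

```bash
python3 -c "
from h import *
B=[.6762,-.1506,-.2373]
t=b2w([[-.027,0,0]],B)[0]
need(t[0],t[1],.235,np.radians(-13.6)-np.pi/2)
d=optics.get_image('top'); cv2.imwrite('pics/t6.png',cv2.resize(d['frame'][60:320,280:500,::-1],None,fx=2.2,fy=2.2))
"
```

```text
t 12.95 pos [ 0.4794 -0.103   0.2363] gap 0.0001 F [-1.1 -0.1 -0.1] q [-0.3   0.39  1.9  -0.    0.85  1.51]
shift cm [17.55 -0.03  0.12] twist deg [ 0.    0.02 -0.1 ]
```

View pics/t6.png

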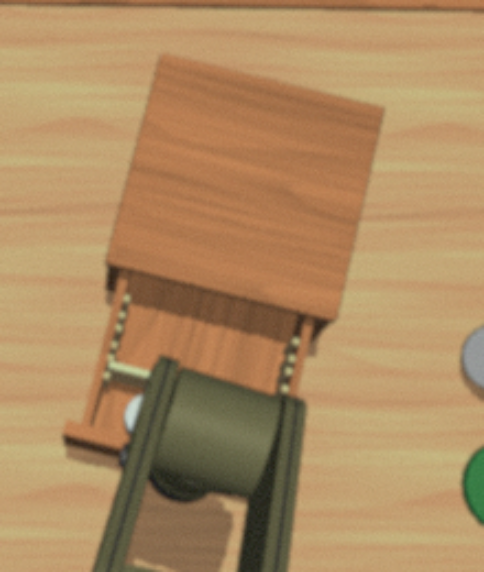

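The top view shows the hand at the front board's middle and the drawer starting to slide in, with the divider and left jar in place. Pushing on at about 40 mm/s.

drive_tool --deltas '[{"translation": [0.4, 0, 0], "twist": [0, 0, 0], "grip": 1}, {"translation": [0.8, 0, 0], "twist": [0, 0, 0], "grip": 1}, {"translation": [1.2, 0, 0], "twist": [0, 0, 0], "grip": 1}, {"translation": [1.6, 0, 0], "twist": [0, 0, 0], "grip": 1}, {"translation": [2, 0, 0], "twist": [0, 0, 0], "grip": 1}, {"translation": [2.4, 0, 0], "twist": [0, 0, 0], "grip": 1}, {"translation": [2.8, 0, 0], "twist": [0, 0, 0], "grip": 1}, {"translation": [3.2, 0, 0], "twist": [0, 0, 0], "grip": 1}, {"translation": [3.6, 0, 0], "twist": [0, 0, 0], "grip": 1}, {"translation": [4, 0, 0], "twist": [0, 0, 0], "grip": 1}]'

```text
time_s: 14.0
position: [0.5184, -0.1126, 0.2363]
orientation: [0.0, 0.993, -0.119, -0.0]
wrist_force: [-1.2, -0.5, -0.8]
finger_gap: -0.0
finger_force: 0.9
```

drive_tool --deltas '[{"translation": [0.4, 0, 0], "twist": [0, 0, 0], "grip": 1}, {"translation": [0.8, 0, 0], "twist": [0, 0, 0], "grip": 1}, {"translation": [1.2, 0, 0], "twist": [0, 0, 0], "grip": 1}, {"translation": [1.6, 0, 0], "twist": [0, 0, 0], "grip": 1}, {"translation": [2, 0, 0], "twist": [0, 0, 0], "grip": 1}, {"translation": [2.4, 0, 0], "twist": [0, 0, 0], "grip": 1}, {"translation": [2.8, 0, 0], "twist": [0, 0, 0], "grip": 1}, {"translation": [3.2, 0, 0], "twist": [0, 0, 0], "grip": 1}, {"translation": [3.6, 0, 0], "twist": [0, 0, 0], "grip": 1}, {"translation": [4, 0, 0], "twist": [0, 0, 0], "grip": 1}]'

```text
time_s: 15.0
position: [0.5573, -0.122, 0.2364]
orientation: [0.0, 0.993, -0.119, 0.0]
wrist_force: [-1.6, -0.3, -1.0]
finger_gap: -0.0
finger_force: 0.9
```

drive_tool --deltas '[{"translation": [0.4, 0, 0], "twist": [0, 0, 0], "grip": 1}, {"translation": [0.8, 0, 0], "twist": [0, 0, 0], "grip": 1}, {"translation": [1.2, 0, 0], "twist": [0, 0, 0], "grip": 1}, {"translation": [1.6, 0, 0], "twist": [0, 0, 0], "grip": 1}, {"translation": [2, 0, 0], "twist": [0, 0, 0], "grip": 1}, {"translation": [2.4, 0, 0], "twist": [0, 0, 0], "grip": 1}, {"translation": [2.8, 0, 0], "twist": [0, 0, 0], "grip": 1}, {"translation": [3.2, 0, 0], "twist": [0, 0, 0], "grip": 1}, {"translation": [3.6, 0, 0], "twist": [0, 0, 0], "grip": 1}, {"translation": [4, 0, 0], "twist": [0, 0, 0], "grip": 1}]'

```text
time_s: 16.0
position: [0.5962, -0.1315, 0.2364]
orientation: [0.0, 0.993, -0.119, 0.0]
wrist_force: [-2.3, -0.7, -0.2]
finger_gap: 0.0001
finger_force: 0.8
```

```bash
python3 -c "
from h import *
B=[.6762,-.1506,-.2373]
t=b2w([[-.027,0,0]],B)[0]
need(t[0],t[1],.235,np.radians(-13.6)-np.pi/2)
"
```

```text
t 16.0 pos [ 0.5962 -0.1315  0.2364] gap 0.0001 F [-2.3 -0.7 -0.2] q [-0.29  0.52  1.63  0.    0.99  1.52]
shift cm [ 5.53 -0.03  0.14] twist deg [-0.   -0.01 -0.1 ]
```

drive_tool --deltas '[{"translation": [0.5, 0, 0], "twist": [0, 0, 0], "grip": 1}, {"translation": [1, 0, 0], "twist": [0, 0, 0], "grip": 1}, {"translation": [1.5, 0, 0], "twist": [0, 0, 0], "grip": 1}, {"translation": [2, 0, 0], "twist": [0, 0, 0], "grip": 1}, {"translation": [2.5, 0, 0], "twist": [0, 0, 0], "grip": 1}, {"translation": [3, 0, 0], "twist": [0, 0, 0], "grip": 1}, {"translation": [3.4, 0, 0], "twist": [0, 0, 0], "grip": 1}, {"translation": [3.8, 0, 0], "twist": [0, 0, 0], "grip": 1}, {"translation": [4.2, 0, 0], "twist": [0, 0, 0], "grip": 1}, {"translation": [4.5, 0, 0], "twist": [0, 0, 0], "grip": 1}]'

```text
time_s: 17.0
position: [0.6399, -0.1421, 0.2364]
orientation: [-0.0, 0.993, -0.119, 0.0]
wrist_force: [-0.7, -0.1, 0.1]
finger_gap: 0.0002
finger_force: 0.8
```

drive_tool --deltas '[{"translation": [0.15, 0, 0], "twist": [0, 0, 0], "grip": 1}, {"translation": [0.3, 0, 0], "twist": [0, 0, 0], "grip": 1}, {"translation": [0.4, 0, 0], "twist": [0, 0, 0], "grip": 1}, {"translation": [0.5, 0, 0], "twist": [0, 0, 0], "grip": 1}, {"translation": [0.6, 0, 0], "twist": [0, 0, 0], "grip": 1}]'

```text
time_s: 17.5
position: [0.6453, -0.1434, 0.2364]
orientation: [-0.0, 0.993, -0.119, -0.0]
wrist_force: [-1.7, 0.2, 0.9]
finger_gap: -0.0001
finger_force: 0.8
```

drive_tool --deltas '[{"translation": [0.1, 0, 0], "twist": [0, 0, 0], "grip": 1}, {"translation": [0.2, 0, 0], "twist": [0, 0, 0], "grip": 1}, {"translation": [0.2, 0, 0], "twist": [0, 0, 0], "grip": 1}]'

```text
time_s: 17.8
position: [0.6475, -0.1439, 0.2363]
orientation: [-0.0, 0.993, -0.119, 0.0]
wrist_force: [-1.4, -0.2, -0.0]
finger_gap: 0.0001
finger_force: 0.5
```

drive_tool --deltas '[{"translation": [0.1, 0, 0], "twist": [0, 0, 0], "grip": 1}, {"translation": [0.2, 0, 0], "twist": [0, 0, 0], "grip": 1}, {"translation": [0.2, 0, 0], "twist": [0, 0, 0], "grip": 1}]'

```text
time_s: 18.1
position: [0.6495, -0.1444, 0.2363]
orientation: [-0.0, 0.993, -0.119, 0.0]
wrist_force: [-1.4, -0.3, -0.7]
finger_gap: 0.0004
finger_force: 0.5
```

drive_tool --deltas '[{"translation": [0.1, 0, 0], "twist": [0, 0, 0], "grip": 1}, {"translation": [0.2, 0, 0], "twist": [0, 0, 0], "grip": 1}, {"translation": [0.2, 0, 0], "twist": [0, 0, 0], "grip": 1}]'

```text
time_s: 18.4
position: [0.6507, -0.1447, 0.2364]
orientation: [-0.0, 0.993, -0.119, -0.001]
wrist_force: [-4.4, 0.9, 2.3]
finger_gap: -0.0
finger_force: 2.0
```

drive_tool --deltas '[{"translation": [0.05, 0, 0], "twist": [0, 0, 0], "grip": 1}, {"translation": [0.1, 0, 0], "twist": [0, 0, 0], "grip": 1}, {"translation": [0.1, 0, 0], "twist": [0, 0, 0], "grip": 1}]'

```text
time_s: 18.7
position: [0.651, -0.1448, 0.2363]
orientation: [-0.0, 0.993, -0.119, -0.002]
wrist_force: [-5.9, -0.4, 4.1]
finger_gap: -0.0003
finger_force: 3.2
```

drive_tool --deltas '[{"translation": [0.1, 0, 0], "twist": [0, 0, 0], "grip": 1}, {"translation": [0.15, 0, 0], "twist": [0, 0, 0], "grip": 1}, {"translation": [0.15, 0, 0], "twist": [0, 0, 0], "grip": 1}]'

```text
time_s: 19.0
position: [0.6515, -0.1449, 0.2363]
orientation: [-0.0, 0.993, -0.119, -0.003]
wrist_force: [-8.5, 1.2, 6.6]
finger_gap: -0.0004
finger_force: 4.7
```

drive_tool --deltas '[{"translation": [-0.3, 0, 0], "twist": [0, 0, 0], "grip": 1}, {"translation": [-1, 0, 0], "twist": [0, 0, 0], "grip": 1}, {"translation": [-3, 0, 0], "twist": [0, 0, 0], "grip": 1}, {"translation": [-6, 0, 0], "twist": [0, 0, 0], "grip": 1}, {"translation": [-9, 0, -2], "twist": [0, 0, 0], "grip": 1}, {"translation": [-12, 0, -5], "twist": [0, 0, 0], "grip": 1}, {"translation": [-15, 0, -9], "twist": [0, 0, 0], "grip": 1}, {"translation": [-18, 0, -12], "twist": [0, 0, 0], "grip": 1}, {"translation": [-18, 0, -12], "twist": [0, 0, 0], "grip": 1}, {"translation": [-18, 0, -12], "twist": [0, 0, 0], "grip": 1}]'

```text
time_s: 20.0
position: [0.4791, -0.1029, 0.3576]
orientation: [0.0, 0.993, -0.119, 0.003]
wrist_force: [0.1, -0.7, 0.1]
finger_gap: -0.0
finger_force: 0.0
```

```bash
python3 -c "
from h import *
d=optics.get_image('side'); a=d['frame'][90:330,200:460,::-1]
e=optics.get_image('top'); b=e['frame'][70:310,290:470,::-1]
cv2.imwrite('pics/s7.png',cv2.resize(np.hstack([a,b]),None,fx=1.8,fy=1.8))
"
```

```text
(no output)
```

View pics/s7.png

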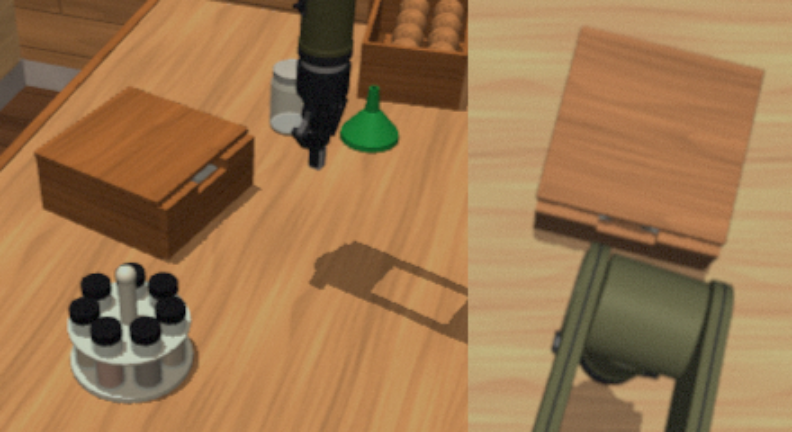

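The drawer is shut flush in both views, at (210,180) on the left and (630,230) on the right. The gripper is clear and the carousel, funnel and tall jar have not moved. Handing in.

```bash
python3 -c "
from workcell import ctrl
print(ctrl.job_done())"
```

```text
the job is handed in; nothing more can be done
None
```

The divider now stands in the front grooves on the drawer floor, just behind the two jars. The drawer is pushed fully shut, nothing else on the shelf was touched, and I handed the job in at about 20 s; the hand-in gave no verdict.

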